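# Scan the tall battery pack's label

## Task

Take the hand scanner from its rest and read the bar-code label on the taller of the two battery packs: hold the window about ten centimetres in front of the label, aimed squarely at its middle, and keep it still for a good second without touching either pack. Then lay the scanner back down in its rest, upright and seated in both forks, let go of it, and leave the other things on the bench where they stand.

Things in the scene. Friction and masses are not known exactly. Their poses are not given: they have to be found in the camera images.
- scanner: hand-held bar scanner, 0.16 kg, lying level in its rest: straight black handle 30 wide (y), 32 high, x from -80 to +62 mm; grey flared head 40 wide, 34 high to x = 86 with a glass window in its front end. Origin: underside of the handle between the rest's forks; grip it there across the 30 mm. x points along the handle out of the window (it reads that way), z up. No trigger: it reads by itself
- scanner_window (a point): middle of the scanner's window, at (86, 0, 16) mm in the scanner's frame; same axes as the scanner
- scanner_rest: fixed rest: steel foot plate 130 (x) x 70 x 8 mm, two forks 10 mm thick at x = -42 and +42, open between them for fingers. The handle lies along x on the fork floors, 50 mm above the bench, between lips 37 mm apart that flare outward from 63 mm up to the top at 75 mm. Origin: centre of the plate's underside; seated, the scanner's origin is 50 mm above it
- tall_pack: the taller battery pack, fixed: grey box 70 deep (x) x 90 wide (y) x 205 high mm with a black cover and two 12 mm brass terminals on top. Origin: centre of its underside; its front, with the label, looks along -x, roughly toward the robot; the terminals stand nearer the back
- tall_label (a point): middle of the white bar-code label (60 wide x 40 high mm) on the upright front of the tall pack, 158 mm above the bench, in the middle of its width, 36 mm ahead of the pack's centre; axes as the pack's: the label looks along -x
- low_pack: the lower battery pack, fixed, not to be scanned: same materials, 70 deep (x) x 110 wide (y) x 80 high mm, with a like label 40 mm above the bench on its front (-x). Origin: centre of its underside
- flux_bottle: bystander: small bottle with a spout, 40 mm across, 112 high, standing; origin: centre of its underside
- tip_cleaner: bystander: round black tip cleaner, 60 mm across, 48 high; origin: centre of its underside
- tape_roll: bystander: roll of black tape lying flat, 62 mm across, 19 high; origin: centre of its underside

How it is judged:
By the outcome, as a careful person would: the job done as asked, in the order asked, and still so for the second after the job is handed in, with the robot touching nothing.
It also fails if it takes over 48 s, if anything falls off the work surface, if the arm or the gripper's body presses on something with over 40 N, if the wrist force passes 120 N, or if a joint passes its speed limit or range.

## Robot

A 7-joint arm with a two-finger parallel gripper is mounted at the origin on a cart in front of the work surface, level with it; the furniture and walls round the work are solid. World frame = base frame: x ahead of the robot, y to its left, z up, the work surface at z = 0. Lengths are in m, angles in rad, forces in N, time in s.
With the tool pointing down it reaches from about 0.4 to 0.85 m from the base axis. Payload 4.5 kg.
Tool frame: the origin (TCP) lies midway between the tips of the shut fingers; the grasp point (between the pads) lies 19 mm behind it; z points along the fingers, y is the direction in which the jaws open and shut (so a half turn about z gives the same grasp; the last joint's range is limited). The gripper opens to 88 mm and grips with 3 to 60 N. Pads are 18 mm wide; open, the fingers measure 123 mm over their backs; the gripper's body (75 mm by 187 mm) begins 45 mm behind the grasp point.
Start: joints at [-1.269, 0.689, -0.195, 1.565, 0.157, 0.902, -0.215], TCP at [0.165, 0.603, 0.239] pointing down, gripper open.
Joint ranges: [-3.01, 3.01], [-0.46, 2.08], [-1.47, 1.51], [0.13, 2.56], [-1, 4.14], [0.04, 2.09], [-2.66, 2.66]. Speed limits (rad/s): [2.57, 2.57, 3.14, 3.14, 3.14, 3.14, 3.14].

## Interface

Orientations are given as a unit quaternion [x, y, z, w].
In Python, from plant import r gives the robot as it stands. The module is installed in compiled form; this text tells all that it offers.
- The arm moves only by the tool carry_out, never from a script. Its argument "commands" is a list of rows, each a list of 6 numbers: the shift along the tool's x, y, z in m, then the turn, a rotation vector about the tool's x, y, z in degrees. In form: [[dx, dy, dz, wx, wy, wz], ...]. A call has 1 to 12 rows; each row is the pose to reach, as a shift and turn from the pose commanded when the call began, along the tool's axes at that moment; what a row does not reach only later rows make up. A row lasts 1/10 s, in which the tool goes at most 50 mm and 8.59 degrees, less where a joint would pass 70% of its speed; a pose out of reach is approached as far as the arm can. A call with a gripper value outside its range is refused whole. "fingers" is the closure in counts, from 0 (fully open) to 255 (shut), set as the call begins (left out, the last holds). The fingers move at their own pace and stop on an object; "grip_force" is the grip in N (left out, the last holds). Time passes only in rows, so rows that repeat a pose let the fingers close. It gives the time, the measured TCP pose, the force and the opening at its end, in the units of the state.
- r.get_state(): the state, without advancing time (a new reading comes with each control period).
- r.snapshot(name): name is "scene" or "top" or "wrist"; returns a dict with "img" (480x640x3 uint8, blue, green, red), "intrinsics" (3x3 intrinsics, pixels), "k1" (the pictures are not rectified: a ray, as slopes to the right and down, at radius r is drawn at 1 + k1 r^2 times it, then the intrinsics apply), "extrinsics" (4x4, takes a point from camera to world coordinates); the wrist camera has in their place "tool_from_camera" (4x4, takes a point from camera to tool coordinates, whose origin is the TCP and whose axes are the flange's). Camera axes: x right, y down, z forward; pixel columns grow to the right and rows downward; lengths in m; the calibration is good to about 2 mm. A picture is of the moment at which its call begins: read the wrist's pose just before it. There is no depth.
- r.finish_job(): hands the job in, once; it reports no verdict.
Trained networks look in a picture, given as the dict that the camera call returned (one of the last four; its "shot" number tells which), for a name from the list of things; names that differ only in an ending like _2 or _b are one class to them, and where a whole thing is asked for, a point or a joint stands for the part that bears it (a point fixed in the world has none). Each returns a list of dicts, best first, with "p" (0 to 1); they miss things now and then, are a little off and sometimes report something else, mostly with a low value. They report only what shows in the picture. A call takes as long as a camera call.
- r.spot_in(picture, label): "xyz" ([x, y, z] in m, in world coordinates, good to about 4 mm: the middle of the surface that is visible of it).
- r.spot_point(picture, label): "xyz" ([x, y, z] in m, in world coordinates, good to about 4 mm: a listed point, or the origin of a listed thing).
The state is a dict: "clock": time; "q": joint angles; "qd": joint speeds; "joint_torque": joint torques, N m; "tool_pos": TCP position; "eef_rot": TCP orientation; "contact_force": force on the tool from outside, world axes, zero at the start; "moment": the same for the moment, N m; "opening": opening from 0.0 (shut) to 1.0 (fully open).
Only numpy, scipy, OpenCV 4.12 (cv2) and the standard library are available. Lean on these libraries where they do the work, as an engineer would, in place of code of your own. Each camera call takes 0.05 s, during which the arm holds its last target.

## Working session

There is one attempt and no reset: what is moved stays moved. The work goes in short steps, Python scripts to look and compute and a tool call to move; the robot and the scene stay as the last step left them, time stands still between calls to the robot, and variables do not carry over. Pictures are saved under pics/ and viewed, and the job is handed in when it is done.

Besides the shell and the picture viewer there is one more tool, called after ">>>" as name([rows], argument=value, ...), one row to a line, values as JSON. carry_out: Moves the arm, as the interface text tells. Its arguments: {"type":"object","properties":{"commands":{"type":"array","items":{"type":"array","items":{"type":"number"}}},"fingers":{"type":"number"},"grip_force":{"type":"number"}},"required":["commands"]}

```bash
mkdir -p pics; python3 - <<'E'
from plant import r
import cv2,numpy as np
s=r.get_state();print(s)
for n in ["scene","top","wrist"]:
    p=r.snapshot(n);cv2.imwrite(f"pics/{n}0.png",p["img"])
    print(n,{k:np.round(v,4).tolist() for k,v in p.items() if k!="img"})
    for l in ["scanner","scanner_window","scanner_rest","tall_pack","tall_label","low_pack","flux_bottle","tip_cleaner","tape_roll"]:
        print(l,[(np.round(d["xyz"],4).tolist(),round(d["p"],2)) for d in r.spot_point(p,l)[:2]])
E
```

```text
{'clock': 0.0, 'q': array([-1.26918574,  0.68996413, -0.19450896,  1.56628888,  0.15729892,
        0.90247731, -0.21512284]), 'qd': array([-0.00171002,  0.00033609,  0.00112731,  0.00121578, -0.00137854,
        0.00255473,  0.00223616]), 'joint_torque': array([-6.25281627e-04, -5.27553713e+01, -1.26732621e+00, -1.53431797e+01,
       -5.26981009e-02,  6.30484748e-03,  1.67551598e-04]), 'tool_pos': array([0.16527792, 0.60213259, 0.23793697]), 'eef_rot': array([ 1.33480547e-01,  9.91051048e-01, -8.71923854e-04, -5.38657484e-05]), 'contact_force': array([-0.20621308, -0.30621026,  0.1040764 ]), 'moment': array([-2.57850218e-02,  3.57766055e-02,  1.58978327e-05]), 'opening': 1.0036345415760721}
scene {'intrinsics': [[476.8398, 0.0, 324.1261], [0.0, 476.8398, 234.3749], [0.0, 0.0, 1.0]], 'k1': -0.1124, 'extrinsics': [[0.6559, -0.5795, 0.4837, 0.0734], [-0.7546, -0.4883, 0.4383, -0.7852], [-0.0178, -0.6525, -0.7576, 0.8541], [0.0, 0.0, 0.0, 1.0]], 'shot': 1}
scanner [([0.4366, -0.3192, 0.0535], 0.63)]
scanner_window [([0.5188, -0.2981, 0.0657], 0.84)]
scanner_rest [([0.4388, -0.3192, -0.
[... 922 characters left out ...]

tall_label [([0.5678, -0.492, 0.1546], 0.56)]
low_pack [([0.6796, -0.3141, -0.0027], 0.63)]
flux_bottle [([0.7595, -0.1712, -0.0035], 0.57)]
tip_cleaner [([0.3545, -0.5305, -0.0012], 0.87), ([0.396, -0.1867, 0.0014], 0.23)]
tape_roll [([0.679, -0.3115, -0.0022], 0.73), ([0.3979, -0.1845, 0.0019], 0.56)]
wrist {'intrinsics': [[330.4762, 0.0, 319.6278], [0.0, 330.4762, 240.3031], [0.0, 0.0, 1.0]], 'k1': -0.0385, 'tool_from_camera': [[0.0006, -0.9551, -0.2963, 0.0763], [1.0, 0.0004, 0.0008, 0.0009], [-0.0007, -0.2963, 0.9551, -0.1455], [0.0, 0.0, 0.0, 1.0]], 'shot': 3}
scanner []
scanner_window []
scanner_rest []
tall_pack []
tall_label []
low_pack []
flux_bottle []
tip_cleaner []
tape_roll []
```

View pics/scene0.png

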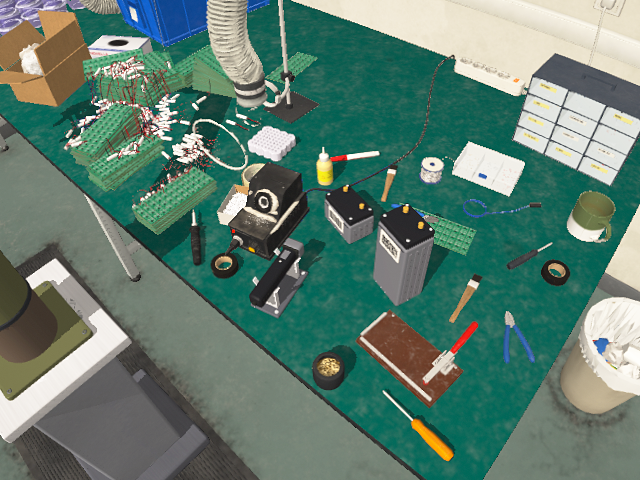

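View pics/top0.png

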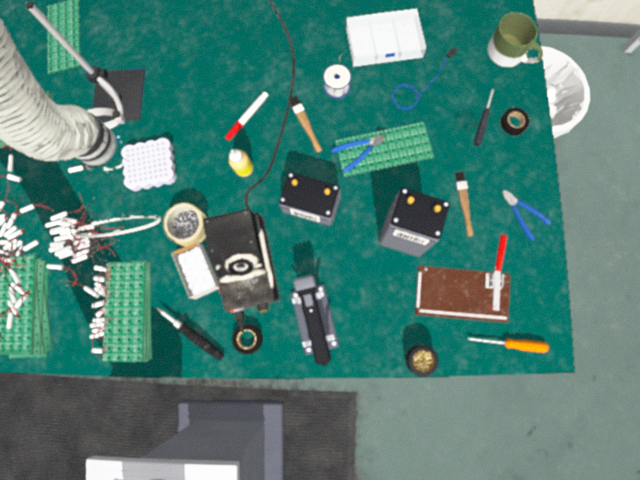

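The overview pictures show the scanner in its rest near scene (278,275), with the tall pack near (405,250) and the low pack near (348,212). The soldering station stands just left of the scanner, at top (240,258). I'll zoom in on these next.

```bash
python3 - <<'E'
import cv2,numpy as np
a=cv2.imread("pics/scene0.png");b=cv2.imread("pics/top0.png")
def crop(i,x,y,w,h,f,n):
    c=cv2.resize(i[y:y+h,x:x+w],None,fx=f,fy=f,interpolation=cv2.INTER_CUBIC)
    for k in range(0,w,10): cv2.putText(c,str(x+k),(k*f,8),0,.3,(0,0,255)) if k%20==0 else 0; cv2.line(c,(k*f,10),(k*f,14),(0,0,255))
    for k in range(0,h,10): cv2.putText(c,str(y+k),(0,k*f+4),0,.3,(0,255,255))
    cv2.imwrite(n,c)
crop(a,230,150,210,160,3,"pics/s_z.png") if 0 else crop(a,225,150,220,180,3,"pics/s_z.png")
crop(b,195,170,260,200,3,"pics/t_z.png")
E
```

```text
(no output)
```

View pics/s_z.png

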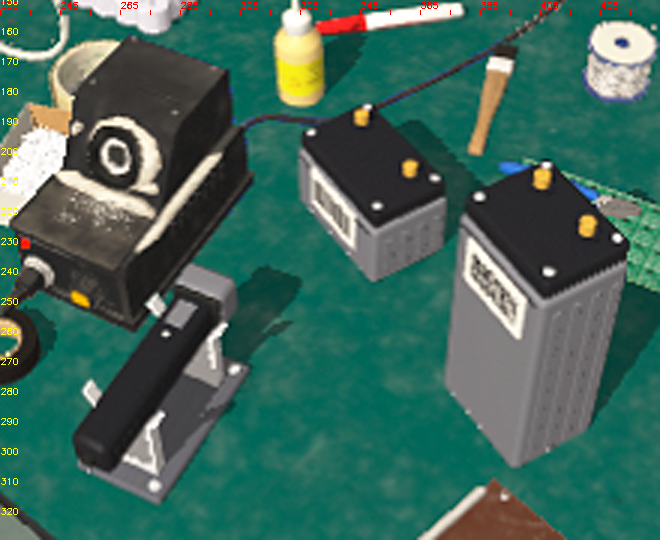

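View pics/t_z.png

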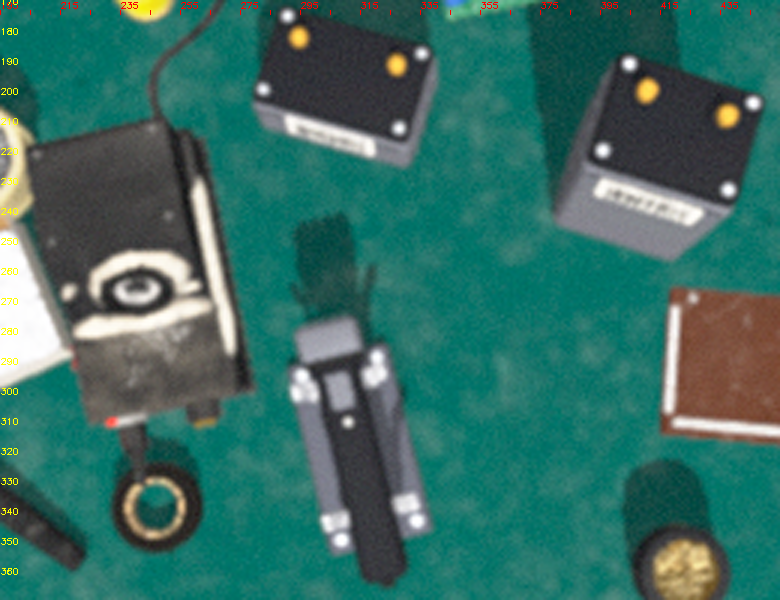

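```bash
cat > h.py <<'E'
import numpy as np,cv2
from scipy.optimize import least_squares
from scipy.spatial.transform import Rotation as R
CAM={"S":(476.8398,324.1261,234.3749,-.1124,np.array([[0.6559,-0.5795,0.4837,0.0734],[-0.7546,-0.4883,0.4383,-0.7852],[-0.0178,-0.6525,-0.7576,0.8541],[0,0,0,1]])),
"T":(470.6747,324.0109,245.1245,-.1154,np.array([[-0.0098,-0.9857,0.1683,0.4253],[-0.9997,0.0138,0.0224,-0.36],[-0.0244,-0.168,-0.9855,0.9627],[0,0,0,1]]))}
ORG={"S":(225,150),"T":(195,170)}
def proj(c,P):
    f,cx,cy,k,E=CAM[c]; p=(np.atleast_2d(P)-E[:3,3])@E[:3,:3]
    s=p[:,:2]/p[:,2:]; s=s*(1+k*(s**2).sum(1,keepdims=True)); return s*f+[cx,cy]
def fit(obs,x0):
    # obs: (cam, crop px, local mm)
    def res(v):
        c,s=np.cos(v[2]),np.sin(v[2]);o=[]
        for cam,u,l in obs:
            l=np.array(l)/1000; P=[v[0]+c*l[0]-s*l[1],v[1]+s*l[0]+c*l[1],l[2]]
            o+=list(proj(cam,P)[0]-(np.array(ORG[cam])+(np.array(u)-1)/3))
        return np.array(o)
    q=least_squares(res,x0,loss="soft_l1"); return q.x,res(q.x).reshape(-1,2)
E
cat > f.py <<'E'
from h import *
np.set_printoptions(precision=4,suppress=True)
tall=[("S",(467,236),(-36,30,178)),("S",(524,295),(-36,-30,178)),("S",(521,339),(-36,-30,138)),("S",(470,275),(-36,30,138)),
("S",(515,467),(-35,-45,0)),("S",(588,430),(35,-45,0)),("S",(447,390),(-35,45,0)),
("T",(601,180),(-36,30,178)),("T",(702,212),(-36,-30,178)),("T",(692,228),(-36,-30,138)),("T",(593,195),(-36,30,138)),("T",(555,213),(-35,45,0)),("T",(672,262),(-35,-45,0))]
rest=[("T",(331,553),(-65,35,8)),("T",(433,528),(-65,-35,8)),("T",(386,345),(65,-35,8)),("T",(289,367),(65,35,8)),("S",(249,368),(65,-35,8)),("S",(160,500),(-65,-35,8))]
scan=[("T",(295,330),(86,20,83)),("T",(358,318),(86,-20,83)),("T",(302,365),(62,20,83)),("T",(364,345),(62,-20,83))]
for n,o,x0 in [("tall",tall,[.61,-.5,-.3]),("rest",rest,[.437,-.319,.2]),("scan",scan,[.437,-.319,.2])]:
    for cs in ["ST","S","T"]:
        oo=[q for q in o if q[0] in cs]
        if len(oo)<2: continue
        x,e=fit(oo,x0);print(n,cs,x,np.degrees(x[2]));print(e.T.round(1) if cs=="ST" else "")
# station: corners approx, back of top, triangulate
def tri(a,b):
    def res(P): return np.r_[proj("S",P)[0]-(np.array(ORG["S"])+(np.array(a)-1)/3),proj("T",P)[0]-(np.array(ORG["T"])+(np.array(b)-1)/3)]
    q=least_squares(res,[.5,-.2,.05]);return q.x,q.fun
print("stn top back R",tri((229,68),(155,122)))
print("ledge R back",tri((247,127),(197,130)))
print("front R low top",tri((135,325),(252,388)))
print("front L",tri((15,205),(90,420)))
print("top back L", tri((128,40),(35,150)))
E
python3 f.py
```

```text
tall ST [ 0.6099 -0.5051 -0.335 ] -19.193709041487523
[[ 0.  -0.4 -1.6 -2.4 -1.6  0.8 -2.6  1.   1.1 -0.   0.9 -1.2  1.2]
 [-0.4  1.2 -0.2  0.2  1.9 -0.1 -2.5 -0.9 -0.6 -1.9 -1.4  2.8 -0. ]]
tall S [ 0.6116 -0.5064 -0.3286] -18.826388804942358

tall T [ 0.6085 -0.5042 -0.3481] -19.946737380445857

rest ST [ 0.4386 -0.3183  0.2307] 13.220095688613265
[[ 0.4  0.5  0.6 -0.5 -0.1 -1.2]
 [ 0.7  0.6 -1.5 -0.6 -1.4  0.1]]
rest S [ 0.4383 -0.3203  0.2391] 13.701396685312968

rest T [ 0.4384 -0.3176  0.2299] 13.174481127285409

scan ST [ 0.4316 -0.3184  0.211 ] 12.090775592415321
[[-0.2 -0.4  0.2  0.4]
 [-0.5 -1.2  0.3  2.3]]
scan T [ 0.4316 -0.3184  0.211 ] 12.090775592415321

stn top back R (array([ 0.6368, -0.2018,  0.1307]), array([-2.4366,  0.4188,  1.2794, -1.5394]))
ledge R back (array([ 0.6429, -0.2169,  0.0747]), array([-0.5685,  0.1013,  0.3073, -0.3697]))
front R low top (array([ 0.48  , -0.2462,  0.0075]), array([-0.9023,  0.1102,  0.5161, -0.6322]))
front L (array([ 0.4566, -0.1574,  0.0983]), array([-1.5171,  0.1137,  0.81  , -0.996 ]))
top back L (array([ 0.6166, -0.1247,  0.1312]), array([ 0.977 , -0.1287, -0.498 ,  0.5998]))
```

```bash
cat >> h.py <<'E'
def tri(a,b):
    q=least_squares(lambda P:np.r_[proj("S",P)[0]-a,proj("T",P)[0]-b],[.5,-.2,.05]);return q.x.round(3),q.fun.round(1)
def Rq(): pass
def move_to(s,p,rot):
    """shift (tool axes, mm) and rotvec deg from state pose to target"""
    A=R.from_quat(s["eef_rot"]); d=A.inv().apply(np.array(p)-s["tool_pos"]); w=(A.inv()*rot).as_rotvec(degrees=True)
    return (d*1000).round(1),w.round(2)
def down(yaw): # tool z down, tool x at yaw (deg)
    c,s=np.cos(np.radians(yaw)),np.sin(np.radians(yaw))
    return R.from_matrix(np.array([[c,s,0],[s,-c,0],[0,0,-1]]))
E
python3 - <<'E'
from h import *
from plant import r
print("nozzle",tri((250,102),(100,150)), "pole base-ish",tri((288,75),(95,75)), tri((285,10),(40,8)))
s=r.get_state()
for p,y in [((.43,.25,.34),133),((.47,0.02,.34),90),((.45,-.22,.30),40),((.4386,-.3183,.22),13.2)]:
    print(p,y,move_to(s,p,down(y)))
E
python3 - <<'E'
import cv2
a=cv2.imread("pics/scene0.png");cv2.imwrite("pics/hs.png",cv2.resize(a[0:240,60:340],None,fx=2.8,fy=2.5))
b=cv2.imread("pics/top0.png");cv2.imwrite("pics/ht.png",cv2.resize(b[0:240,0:280],None,fx=2.8,fy=2.5))
E
```

```text
nozzle (array([0.762, 0.094, 0.13 ]), array([ 0.1, -0. , -0. ,  0. ])) pole base-ish (array([0.936, 0.129, 0.117]), array([-1.7,  0.3,  0.8, -1. ])) (array([0.973, 0.154, 0.294]), array([-0.5,  0.1,  0.2, -0.3]))
(0.43, 0.25, 0.34) 133 (array([-348.6, -270.1, -101.3]), array([ 0.  , -0.  , 31.66]))
(0.47, 0.02, 0.34) 90 (array([-448. , -481.4, -101.3]), array([ 0.  , -0.  , 74.66]))
(0.45, -0.22, 0.3) 40 (array([-492.2, -718.1,  -61.3]), array([ 0.0000e+00, -1.0000e-02,  1.2466e+02]))
(0.4386, -0.3183, 0.22) 13.2 (array([-507.2, -815.9,   18.7]), array([-0.0000e+00, -1.0000e-02,  1.5146e+02]))
```

View pics/hs.png

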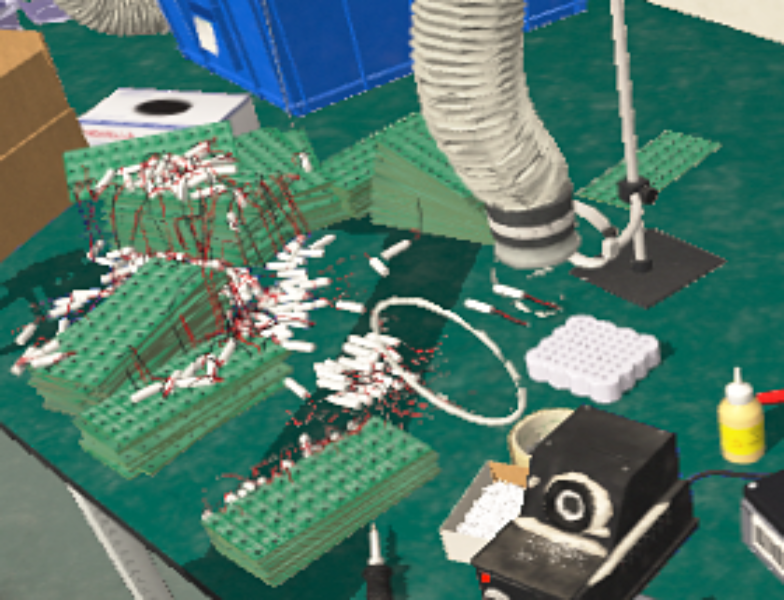

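View pics/ht.png

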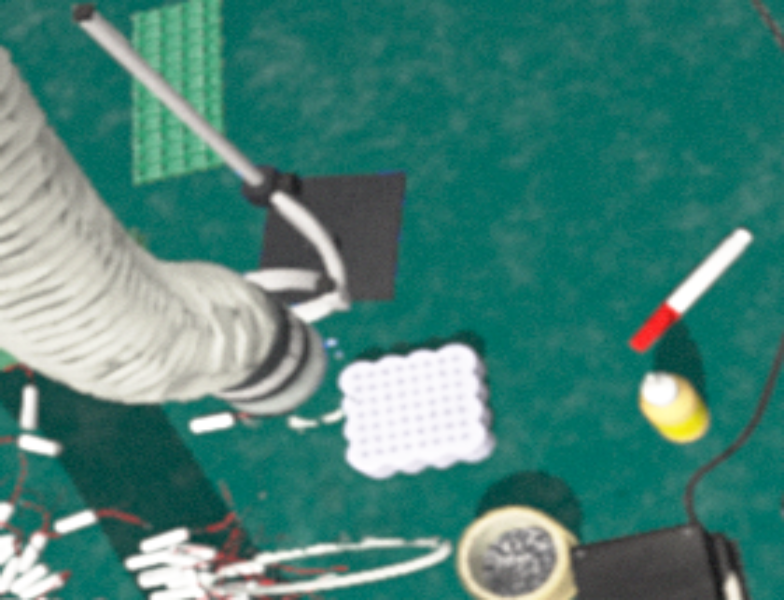

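>>> carry_out([
  [-0.03,-0.022,-0.02,0,0,3],
  [-0.06,-0.045,-0.04,0,0,6],
  [-0.095,-0.07,-0.055,0,0,10],
  [-0.13,-0.1,-0.07,0,0,14],
  [-0.165,-0.125,-0.08,0,0,18],
  [-0.2,-0.155,-0.09,0,0,22],
  [-0.235,-0.18,-0.1,0,0,26],
  [-0.27,-0.21,-0.1,0,0,30],
  [-0.305,-0.24,-0.1,0,0,34],
  [-0.34,-0.265,-0.1,0,0,38],
  [-0.35,-0.275,-0.1,0,0,42],
  [-0.365,-0.31,-0.1,0,0,46],
], fingers=0)

```text
clock: 2.7
tool_pos: [0.4362, 0.2088, 0.3388]
eef_rot: [0.51, 0.86, 0.001, -0.0]
contact_force: [0.5, 0.5, -0.4]
opening: 1.004
```

```bash
python3 - <<'E'
from h import *
from plant import r
s=r.get_state();print(s["clock"],s["q"].round(3),s["tool_pos"],R.from_quat(s["eef_rot"]).as_matrix()[:,0])
for p,y in [((.47,0.0,.34),70),((.45,-.22,.30),40),((.4386,-.3183,.24),13.2)]:
    print(p,y,move_to(s,p,down(y)))
E
```

```text
2.7 [-0.561  0.372  0.029  1.843 -0.015  0.924 -0.024] [0.43622408 0.20876836 0.33878005] [-0.47946047  0.87756157  0.00182833]
(0.47, 0.0, 0.34) 70 (array([-199.4,  -70.5,   -1.7]), array([ 0.08, -0.15, 48.65]))
(0.45, -0.22, 0.3) 40 (array([-382.9, -193.6,   37.6]), array([ 4.000e-02, -1.800e-01,  7.865e+01]))
(0.4386, -0.3183, 0.24) 13.2 (array([-463.9, -250.8,   97.4]), array([-1.0000e-02, -1.9000e-01,  1.0545e+02]))
```

>>> carry_out([
  [-0.04,-0.014,0,0,0,8],
  [-0.08,-0.028,0,0,0,16],
  [-0.12,-0.042,0,0,0,24],
  [-0.16,-0.056,0,0,0,32],
  [-0.2,-0.07,0,0,0,40],
  [-0.24,-0.1,0.005,0,0,48],
  [-0.28,-0.127,0.01,0,0,56],
  [-0.32,-0.155,0.02,0,0,64],
  [-0.355,-0.178,0.03,0,0,72],
  [-0.39,-0.2,0.05,0,0,80],
  [-0.43,-0.227,0.07,0,0,88],
  [-0.464,-0.251,0.08,0,0,96],
])

```text
clock: 3.9
tool_pos: [0.4371, -0.3216, 0.2574]
eef_rot: [0.981, 0.194, -0.0, -0.001]
contact_force: [1.2, -0.3, 1.6]
opening: 0.995
```

```bash
python3 - <<'E'
from h import *
from plant import r
s=r.get_state();print(s["clock"],s["q"].round(3),s["tool_pos"],R.from_quat(s["eef_rot"]).as_matrix()[:,0])
for p,y in [((.4386,-.3183,.20),13.2),((.4386,-.3183,.047),13.2)]:
    print(p,y,move_to(s,p,down(y)))
E
```

```text
3.9 [ 0.259  0.6    0.485  1.813 -0.369  0.82  -0.253] [ 0.43710202 -0.32155149  0.25742343] [ 9.24767826e-01  3.80531677e-01 -3.31461991e-04]
(0.4386, -0.3183, 0.2) 13.2 (array([ 2.6, -2.4, 57.4]), array([-0.07,  0.02,  9.17]))
(0.4386, -0.3183, 0.047) 13.2 (array([  2.7,  -2.2, 210.4]), array([-0.07,  0.02,  9.17]))
```

>>> carry_out([
  [0.002,-0.002,0.03,0,0,5],
  [0.003,-0.002,0.06,0,0,9],
  [0.003,-0.002,0.09,0,0,9],
  [0.003,-0.002,0.09,0,0,9],
  [0.003,-0.002,0.09,0,0,9],
])

```text
clock: 4.4
tool_pos: [0.4397, -0.3174, 0.169]
eef_rot: [0.993, 0.119, -0.0, -0.0]
contact_force: [0.5, -0.3, -0.3]
opening: 1.002
```

```bash
python3 - <<'E'
from h import *
from plant import r
s=r.get_state();print(s["clock"],s["q"].round(3),s["tool_pos"],R.from_quat(s["eef_rot"]).as_matrix()[:,0])
p=r.snapshot("wrist");cv2.imwrite("pics/w1.png",p["img"])
np.savez("w1.npz",pos=s["tool_pos"],q=s["eef_rot"],T=p["tool_from_camera"],K=p["intrinsics"],k1=p["k1"])
E
```

```text
4.4 [ 0.287  0.726  0.433  1.904 -0.5    0.62  -0.294] [ 0.43968786 -0.31741337  0.16902695] [ 9.71689523e-01  2.36261404e-01 -1.43815685e-04]
```

View pics/w1.png

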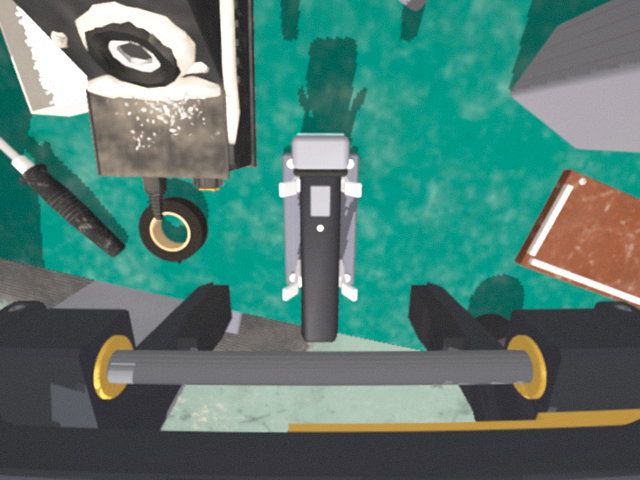

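The wrist view shows the scanner almost upright in the picture: head at (321,152), handle rear end at (320,340), and the jaw opening spans it. Next I fit its pose.

```bash
cat >> h.py <<'E'
def wproj(d,P):
    A=R.from_quat(d["q"]).as_matrix(); t=(np.atleast_2d(P)-d["pos"])@A; T=d["T"]; c=(t-T[:3,3])@T[:3,:3]
    s=c[:,:2]/c[:,2:]; s=s*(1+d["k1"]*(s**2).sum(1,keepdims=True)); K=d["K"]; return s*K[0,0]+K[:2,2]
def wfit(d,obs,x0):
    def res(v):
        c,s=np.cos(v[2]),np.sin(v[2]);L=np.array([l for _,l in obs])/1000
        P=np.c_[v[0]+c*L[:,0]-s*L[:,1],v[1]+s*L[:,0]+c*L[:,1],L[:,2]]
        return (wproj(d,P)-np.array([u for u,_ in obs])).ravel()
    q=least_squares(res,x0,loss="soft_l1"); return q.x,res(q.x).reshape(-1,2)
E
python3 - <<'E'
from h import *
np.set_printoptions(precision=4,suppress=True)
d=dict(np.load("w1.npz"))
i=cv2.imread("pics/w1.png")
cv2.imwrite("pics/w1z.png",cv2.resize(i[120:350,270:370],None,fx=2.6,fy=2.6,interpolation=cv2.INTER_CUBIC))
o=[((293.5,171),(62,20,83)),((349,171),(62,-20,83)),((302,172),(62,15,82)),((339,172),(62,-15,82)),((302,340),(-80,15,66)),((337,340),(-80,-15,66))]
print(wfit(d,o,[.4386,-.3183,.23]))
E
```

```text
(array([ 0.4329, -0.3189,  0.2315]), array([[-1.393 ,  0.8757],
       [ 1.025 ,  1.3316],
       [-2.568 , -0.217 ],
       [ 3.6945,  0.1236],
       [ 0.272 , -3.6623],
       [-0.1856, -3.4188]]))
```

View pics/w1z.png

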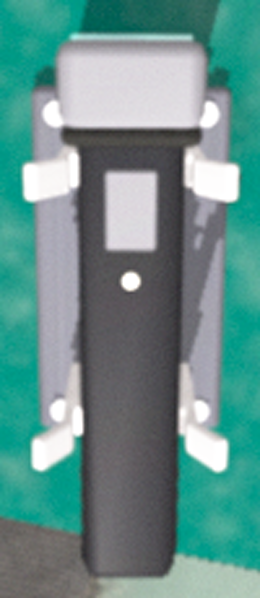

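>>> carry_out([
  [-0.004,0,0.02,0,0,0.4],
  [-0.004,0,0.045,0,0,0.4],
  [-0.004,0,0.07,0,0,0.4],
  [-0.004,0,0.095,0,0,0.4],
  [-0.004,0,0.112,0,0,0.4],
  [-0.004,0,0.122,0,0,0.4],
  [-0.004,0,0.122,0,0,0.4],
  [-0.004,0,0.122,0,0,0.4],
])

```text
clock: 5.25
tool_pos: [0.4365, -0.3189, 0.0478]
eef_rot: [0.993, 0.115, 0.001, 0.001]
contact_force: [0.2, 0.6, -0.5]
opening: 1.002
```

>>> carry_out([
  [0,0,0,0,0,0],
  [0,0,0,0,0,0],
  [0,0,0,0,0,0],
  [0,0,0,0,0,0],
  [0,0,0,0,0,0],
  [0,0,0,0,0,0],
  [0,0,0,0,0,0],
  [0,0,0,0,0,0],
], fingers=255, grip_force=25)

```text
clock: 6.05
tool_pos: [0.4357, -0.3182, 0.0466]
eef_rot: [0.993, 0.115, -0.0, -0.0]
contact_force: [0.5, 0.2, 0.4]
opening: 0.335
```

```bash
python3 - <<'E'
from h import *
from plant import r
s=r.get_state();print(s["clock"],s["q"].round(3),s["tool_pos"],R.from_quat(s["eef_rot"]).as_matrix()[:,0],s["opening"]*88,s["contact_force"])
E
```

```text
6.05 [ 0.4    0.911  0.249  1.965 -0.621  0.341 -0.192] [ 0.435661   -0.31821397  0.0466186 ] [ 9.73360451e-01  2.29280239e-01 -6.78918733e-05] 29.518310383544772 [0.52077463 0.18401762 0.42735045]
```

>>> carry_out([
  [0,0,-0.01,0,0,0],
  [0,0,-0.025,0,0,0],
  [0,0,-0.045,0,0,0],
  [0,0,-0.07,0,0,0],
  [0,0,-0.095,0,0,0],
  [0,0,-0.105,0,0,0],
  [0,0,-0.105,0,0,0],
])

```text
clock: 6.75
tool_pos: [0.4364, -0.3187, 0.153]
eef_rot: [0.993, 0.116, 0.001, 0.001]
contact_force: [-0.7, -0.3, -1.6]
opening: 0.338
```

```bash
python3 - <<'E'
from h import *
from plant import r
s=r.get_state();print(s["clock"],s["q"].round(3),s["tool_pos"],R.from_quat(s["eef_rot"]).as_matrix()[:,0],s["opening"]*88,s["contact_force"],s["moment"])
p=r.snapshot("wrist");cv2.imwrite("pics/w2.png",p["img"])
np.savez("w2.npz",pos=s["tool_pos"],q=s["eef_rot"],T=p["tool_from_camera"],K=p["intrinsics"],k1=p["k1"])
for w in ["scanner","scanner_window"]: print(r.spot_point(p,w))
y=np.radians(-19.3);lab=np.array([.610-.036*np.cos(y),-.505-.036*np.sin(y)]);u=np.array([np.cos(y),np.sin(y)])
print(lab); tcp=lab-(.1+.086-.002)*u; print(tcp,move_to(s,[*tcp,.1386],down(-19.3)))
E
```

```text
6.75 [ 0.302  0.747  0.415  1.925 -0.527  0.576 -0.271] [ 0.43635023 -0.31867067  0.15299346] [0.97330908 0.22949068 0.00185895] 29.738823375825863 [-0.72013496 -0.29426178 -1.55470417] [-0.01347341  0.10069106 -0.02332641]
[{'xyz': [0.4364, -0.3203, 0.1541], 'p': 0.95}]
[]
[ 0.57602317 -0.49310148]
[ 0.40236379 -0.43228683] (array([-59.2, 102.8,  14.5]), array([ 0.08, -0.14, 32.57]))
```

View pics/w2.png

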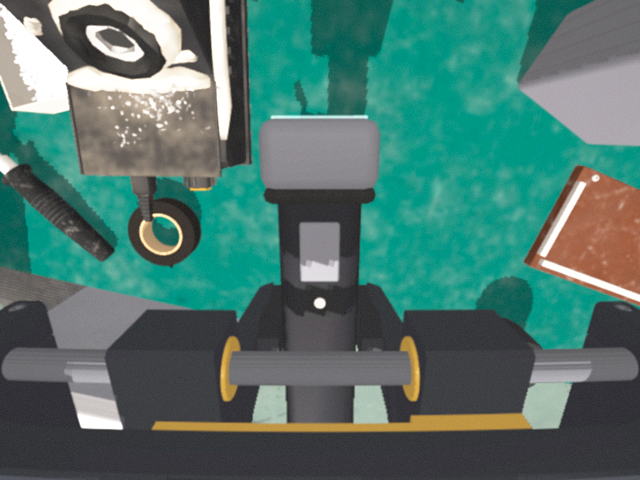

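```bash
python3 - <<'E'
from h import *
d=dict(np.load("w2.npz"));A=R.from_quat(d["q"]).as_matrix()
def pt(t): return wproj(d,d["pos"]+A@(np.array(t)/1000))[0].round(1)
for o in (-5,-2,0): print(o,"front top",[pt((86+o,y,-36.4)) for y in(-20,20)],"win top?",pt((86+o,0,-19.4-12)),"back top",[pt((62+o,y,-36.4)) for y in(-20,20)], "handle top at 62",[pt((62+o,y,-35.4)) for y in(-15,15)])
E
```

```text
-5 front top [array([257.9, 126.7]), array([385.3, 126.8])] win top? [321.5 127.1] back top [array([261.6, 202.2]), array([381.3, 202.2])] handle top at 62 [array([276.9, 201.6]), array([365.9, 201.7])]
-2 front top [array([257.4, 116.6]), array([385.8, 116.7])] win top? [321.5 117.5] back top [array([261.1, 193.2]), array([381.7, 193.3])] handle top at 62 [array([276.6, 192.7]), array([366.3, 192.8])]
0 front top [array([257.1, 109.8]), array([386.1, 109.9])] win top? [321.5 111. ] back top [array([260.8, 187.2]), array([382.1, 187.3])] handle top at 62 [array([276.4, 186.7]), array([366.5, 186.8])]
```

>>> carry_out([
  [-0.005,0.01,0.001,0,0,3],
  [-0.014,0.025,0.003,0,0,8],
  [-0.023,0.041,0.006,0,0,13],
  [-0.033,0.057,0.008,0,0,18],
  [-0.042,0.073,0.01,0,0,23],
  [-0.051,0.089,0.012,0,0,28],
  [-0.057,0.099,0.014,0,0,31.5],
  [-0.0592,0.1028,0.0145,0,0,32.5],
  [-0.0592,0.1028,0.0145,0,0,32.5],
  [-0.0592,0.1028,0.0145,0,0,32.5],
  [-0.0592,0.1028,0.0145,0,0,32.5],
])

```text
clock: 8.0
tool_pos: [0.4021, -0.431, 0.137]
eef_rot: [0.986, -0.166, -0.0, -0.001]
contact_force: [-0.3, 0.3, -1.9]
opening: 0.337
```

```bash
python3 - <<'E'
from h import *
from plant import r
s=r.get_state();print(s["clock"],s["q"].round(3),s["tool_pos"],R.from_quat(s["eef_rot"]).as_matrix(),s["opening"]*88,s["contact_force"])
for n in("wrist","scene","top"):
    p=r.snapshot(n);cv2.imwrite(f"pics/{n}3.png",p["img"])
    if n=="wrist":np.savez("w3.npz",pos=s["tool_pos"],q=s["eef_rot"],T=p["tool_from_camera"],K=p["intrinsics"],k1=p["k1"])
    if n!="x": print(n,[(w,[(q["xyz"],q["p"]) for q in r.spot_point(p,w)]) for w in("tall_label","scanner_window")])
a=cv2.imread("pics/scene3.png")[150:330,225:445];b=cv2.imread("pics/top3.png")[170:370,280:460]
f=lambda i:cv2.resize(i,None,fx=3,fy=3,interpolation=cv2.INTER_CUBIC)
cv2.imwrite("pics/s3.png",f(a));cv2.imwrite("pics/t3.png",f(b))
E
```

```text
8.0 [ 0.44   0.854  0.553  1.787 -0.667  0.697 -0.536] [ 0.40206904 -0.43097436  0.13698105] [[ 9.44555655e-01 -3.28351328e-01  1.38733260e-04]
 [-3.28351255e-01 -9.44554943e-01  1.18837896e-03]
 [-2.59164623e-04 -1.16804331e-03 -9.99999284e-01]] 29.614208639546522 [-0.34598145  0.25492244 -1.88974059]
wrist [('tall_label', []), ('scanner_window', [([0.4788, -0.4597, 0.1551], 0.92)])]
scene [('tall_label', [([0.577, -0.4921, 0.1601], 0.74), ([0.354, -0.5252, -0.0015], 0.69)]), ('scanner_window', [([0.4802, -0.4606, 0.1598], 0.67), ([0.4041, -0.4297, 0.1401], 0.65)])]
top [('tall_label', [([0.5738, -0.4877, 0.1545], 0.64)]), ('scanner_window', [([0.4794, -0.4596, 0.1555], 0.69)])]
```

View pics/s3.png

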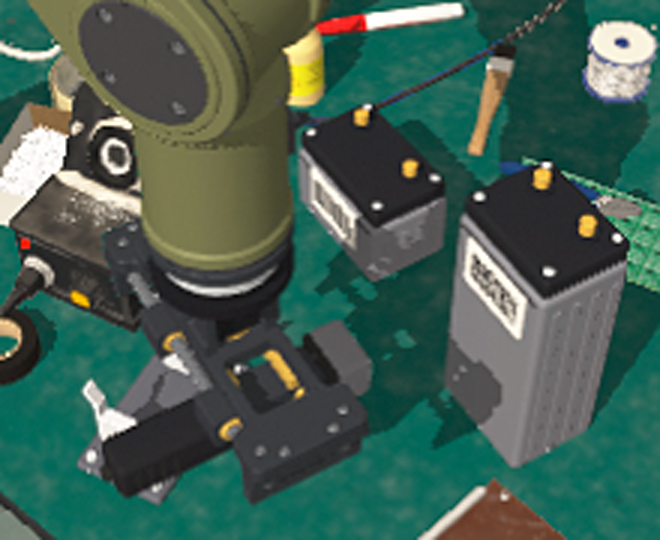

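View pics/t3.png

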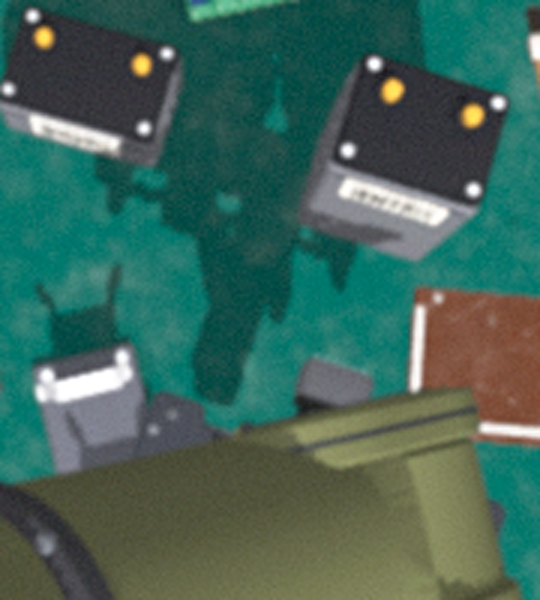

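View pics/wrist3.png

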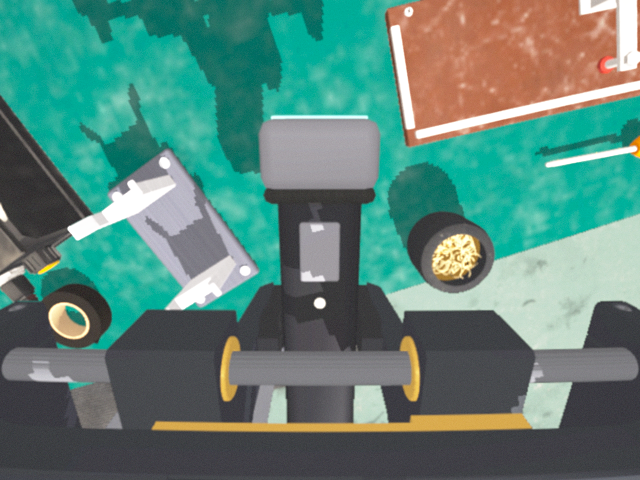

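```bash
python3 - <<'E'
from h import *
np.set_printoptions(precision=4,suppress=True)
T=[(629,63),(753,103),(602,150),(728,189)];S=[(547,165),(617,238),(479,197),(548,272)]
sg=[(1,1),(1,-1),(-1,1),(-1,-1)]
for cs in("ST","S","T"):
    def res(v):
        c,s=np.cos(v[2]),np.sin(v[2]);o=[]
        for cam,L in(("S",S),("T",T)):
            if cam not in cs: continue
            for u,(i,j) in zip(L,sg):
                x,y=i*v[3],j*v[4]
                o+=list(proj(cam,[v[0]+c*x-s*y,v[1]+s*x+c*y,.208])[0]-(np.array(ORG[cam])+(np.array(u)-1)/3))
        return np.array(o)
    q=least_squares(res,[.61,-.505,-.33,.029,.039]);print(cs,q.x,np.degrees(q.x[2]),q.fun.round(1))
E
```

```text
ST [ 0.6077 -0.5048 -0.3296  0.0259  0.0358] -18.885997363318015 [-1.1 -1.1 -0.9 -1.1 -0.9 -1.5 -0.8 -1.2  1.2  0.1  1.3 -0.1  1.3  0.
  1.1  0.3]
S [ 0.6063 -0.5079 -0.3281  0.0261  0.0354] -18.797769772533673 [-0.1  0.2  0.1 -0.1 -0.  -0.1 -0.   0. ]
T [ 0.6079 -0.5027 -0.329   0.0257  0.0359] -18.84772981627108 [-0.1  0.1  0.  -0.1  0.1 -0.2 -0.   0.2]
```

>>> carry_out([
  [0,0.001,-0.001,0,0,-0.3],
  [0,0.002,-0.0015,0,0,-0.3],
  [0,0.002,-0.0015,0,0,-0.3],
  [0,0.002,-0.0015,0,0,-0.3],
  [0,0.002,-0.0015,0,0,-0.3],
  [0,0.002,-0.0015,0,0,-0.3],
  [0,0.002,-0.0015,0,0,-0.3],
  [0,0.002,-0.0015,0,0,-0.3],
  [0,0.002,-0.0015,0,0,-0.3],
  [0,0.002,-0.0015,0,0,-0.3],
  [0,0.002,-0.0015,0,0,-0.3],
  [0,0.002,-0.0015,0,0,-0.3],
])

```text
clock: 9.65
tool_pos: [0.401, -0.4338, 0.1387]
eef_rot: [0.986, -0.165, -0.0, -0.0]
contact_force: [0.4, 0.0, -1.8]
opening: 0.336
```

>>> carry_out([
  [0,0,0,0,0,0],
  [0,0,0,0,0,0],
  [0,0,0,0,0,0],
  [0,0,0,0,0,0],
  [0,0,0,0,0,0],
  [0,0,0,0,0,0],
  [0,0,0,0,0,0],
  [0,0,0,0,0,0],
  [0,0,0,0,0,0],
  [0,0,0,0,0,0],
  [0,0,0,0,0,0],
  [0,0,0,0,0,0],
])

```text
clock: 10.85
tool_pos: [0.401, -0.4338, 0.1387]
eef_rot: [0.986, -0.165, -0.0, -0.0]
contact_force: [-0.2, 0.0, -2.4]
opening: 0.341
```

```bash
python3 - <<'E'
from h import *
from plant import r
s=r.get_state();A=R.from_quat(s["eef_rot"]).as_matrix();print(s["clock"],s["q"].round(3),s["tool_pos"],A[:,0])
w=s["tool_pos"]+.084*A[:,0]+[0,0,.0194];lab=np.array([.575,-.4934,.158]);n=np.array([.9464,-.3231,0])
d=lab-w;print("win",w,"dist",d@n,"lat",d-(d@n)*n,"aim miss",(d-(d@A[:,0])*A[:,0]).round(4))
for p,z in [([.4364,-.3182,.16],13.25),([.4357,-.3182,.0486],13.25)]:
  print(move_to(s,p,down(z)))
E
```

```text
10.85 [ 0.444  0.853  0.555  1.783 -0.663  0.701 -0.532] [ 0.40100828 -0.43376351  0.13867316] [ 9.45858122e-01 -3.24580361e-01 -3.92154726e-05]
win [ 0.48046036 -0.46102826  0.15806987] dist 0.09993162348652204 lat [-3.56486835e-05 -8.38299781e-05 -6.98666725e-05] aim miss [ 0.      0.0001 -0.0001]
(array([  -4. , -120.8,  -21.3]), array([-1.000e-02,  0.000e+00, -3.219e+01]))
(array([  -4.7, -120.6,   90.1]), array([-1.000e-02,  0.000e+00, -3.219e+01]))
```

>>> carry_out([
  [0,-0.008,-0.008,0,0,-3],
  [-0.001,-0.025,-0.015,0,0,-8],
  [-0.002,-0.042,-0.02,0,0,-13],
  [-0.003,-0.06,-0.021,0,0,-18],
  [-0.003,-0.08,-0.021,0,0,-23],
  [-0.004,-0.1,-0.021,0,0,-27],
  [-0.004,-0.115,-0.021,0,0,-31],
  [-0.004,-0.1208,-0.021,0,0,-32.2],
  [-0.004,-0.1208,-0.021,0,0,-32.2],
  [-0.004,-0.1208,-0.021,0,0,-32.2],
  [-0.004,-0.1208,-0.021,0,0,-32.2],
  [-0.004,-0.1208,-0.021,0,0,-32.2],
])

```text
clock: 12.05
tool_pos: [0.436, -0.3191, 0.1596]
eef_rot: [0.993, 0.115, -0.0, 0.0]
contact_force: [0.6, 0.2, -1.9]
opening: 0.339
```

```bash
python3 - <<'E'
from h import *
from plant import r
s=r.get_state();A=R.from_quat(s["eef_rot"]).as_matrix();print(s["clock"],s["tool_pos"],A[:,0])
p=r.snapshot("wrist");cv2.imwrite("pics/w4.png",p["img"])
for p,z in [([.4357,-.3182,.0666],13.25),([.4357,-.3182,.0466],13.25)]:
  print(move_to(s,p,down(z)))
E
```

```text
12.05 [ 0.43599483 -0.31913374  0.15963535] [ 9.73706076e-01  2.27807576e-01 -4.30779010e-04]
(array([-0., -1., 93.]), array([ 0.03,  0.02, -0.08]))
(array([ -0.,  -1., 113.]), array([ 0.03,  0.02, -0.08]))
```

View pics/w4.png

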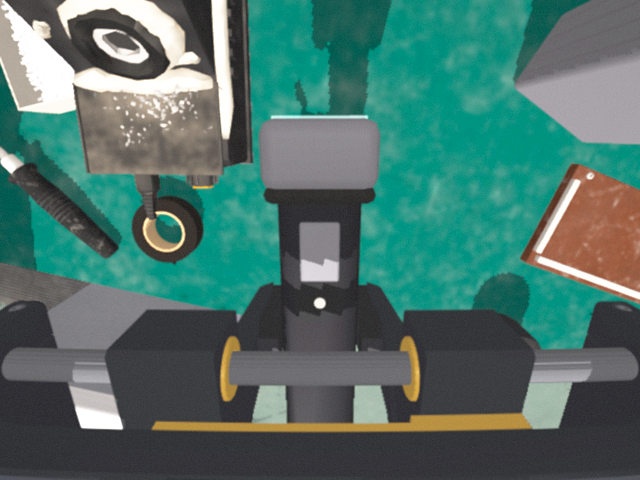

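The scanner hasn't shifted in the grip: its front edge is still at row 117, centred on column 320. I'll lower it to 15 mm above the seat and check.

>>> carry_out([
  [0,-0.001,0.015,0,0,0],
  [0,-0.001,0.035,0,0,0],
  [0,-0.001,0.055,0,0,0],
  [0,-0.001,0.075,0,0,0],
  [0,-0.001,0.088,0,0,0],
  [0,-0.001,0.093,0,0,0],
  [0,-0.001,0.093,0,0,0],
  [0,-0.001,0.093,0,0,0],
])

```text
clock: 12.9
tool_pos: [0.4365, -0.3177, 0.0673]
eef_rot: [0.993, 0.115, 0.0, 0.0]
contact_force: [0.7, -0.1, -1.1]
opening: 0.336
```

```bash
python3 - <<'E'
from h import *
from plant import r
s=r.get_state();A=R.from_quat(s["eef_rot"]).as_matrix();print(s["clock"],s["tool_pos"],s["contact_force"])
print(move_to(s,[.4357,-.3182,.0466],down(13.25)))
E
```

```text
12.9 [ 0.43650137 -0.3177045   0.06725138] [ 0.67260403 -0.07981047 -1.10811581]
(array([-0.9,  0.3, 20.7]), array([ 0.05, -0.03, -0.  ]))
```

>>> carry_out([
  [-0.0005,0.0003,0.005,0,0,0],
  [-0.0005,0.0003,0.01,0,0,0],
  [-0.0005,0.0003,0.014,0,0,0],
  [-0.0005,0.0003,0.017,0,0,0],
  [-0.0005,0.0003,0.019,0,0,0],
  [-0.0005,0.0003,0.02,0,0,0],
  [-0.0005,0.0003,0.02,0,0,0],
  [-0.0005,0.0003,0.02,0,0,0],
])

```text
clock: 13.7
tool_pos: [0.4359, -0.3177, 0.0467]
eef_rot: [0.993, 0.115, 0.0, 0.0]
contact_force: [0.2, 0.2, -1.0]
opening: 0.332
```

```bash
python3 - <<'E'
from h import *
from plant import r
s=r.get_state();A=R.from_quat(s["eef_rot"]).as_matrix();print(s["clock"],s["tool_pos"],s["contact_force"],s["moment"])
print(move_to(s,[.4357,-.3182,.0466],down(13.25)))
E
```

```text
13.7 [ 0.43585255 -0.31770097  0.0466969 ] [ 0.19543564  0.20104144 -0.96515716] [-0.06261226  0.13845226 -0.034681  ]
(array([-0.3,  0.5,  0.1]), array([ 0.01, -0.01,  0.01]))
```

>>> carry_out([
  [0,0,0.0005,0,0,0],
  [0,0,0.001,0,0,0],
  [0,0,0.001,0,0,0],
  [0,0,0.001,0,0,0],
])

```text
clock: 14.1
tool_pos: [0.4359, -0.3177, 0.0466]
eef_rot: [0.993, 0.115, 0.0, 0.0]
contact_force: [-1.3, 2.0, 8.2]
opening: 0.338
```

```bash
python3 - <<'E'
from plant import r
s=r.get_state();print(s["clock"],s["tool_pos"],s["contact_force"],s["moment"])
E
```

```text
14.1 [ 0.43587974 -0.31773612  0.04659786] [-1.32274172  2.0299598   8.1652054 ] [ 0.25490541  0.40887454 -0.03262517]
```

>>> carry_out([
  [0,0,-0.0007,0,0,0],
  [0,0,-0.0007,0,0,0],
])

```text
clock: 14.3
tool_pos: [0.4359, -0.3177, 0.0466]
eef_rot: [0.993, 0.115, 0.0, 0.0]
contact_force: [-0.4, 0.1, 2.2]
opening: 0.338
```

>>> carry_out([
  [0,0,0,0,0,0],
  [0,0,0,0,0,0],
  [0,0,0,0,0,0],
  [0,0,0,0,0,0],
  [0,0,0,0,0,0],
  [0,0,0,0,0,0],
  [0,0,0,0,0,0],
  [0,0,0,0,0,0],
], fingers=0)

```text
clock: 15.1
tool_pos: [0.4358, -0.3176, 0.0464]
eef_rot: [0.993, 0.115, 0.0, -0.0]
contact_force: [1.1, 0.0, -0.7]
opening: 0.998
```

>>> carry_out([
  [0,0,-0.015,0,0,0],
  [0,0,-0.035,0,0,0],
  [0,0,-0.06,0,0,0],
  [0,0,-0.085,0,0,0],
  [0,0,-0.11,0,0,0],
  [0,0,-0.122,0,0,0],
  [0,0,-0.122,0,0,0],
  [0,0,-0.122,0,0,0],
])

```text
clock: 15.9
tool_pos: [0.4356, -0.3172, 0.1677]
eef_rot: [0.993, 0.116, -0.0, -0.0]
contact_force: [-0.6, -0.1, -0.2]
opening: 1.001
```

```bash
python3 - <<'E'
from h import *
from plant import r
s=r.get_state();print(s["clock"],s["tool_pos"],s["opening"],s["contact_force"])
p=r.snapshot("wrist");q=r.snapshot("scene");a=p["img"];b=q["img"]
cv2.imwrite("pics/w5.png",np.hstack([cv2.resize(a[100:350,180:450],(405,375)),cv2.resize(b[200:330,225:360],(390,375))]))
d=dict(pos=s["tool_pos"],q=s["eef_rot"],T=p["tool_from_camera"],K=p["intrinsics"],k1=p["k1"]);np.savez("w5.npz",**d);cv2.imwrite("pics/w5f.png",a)
print(r.spot_point(p,"scanner"),r.spot_point(p,"scanner_rest"))
E
```

```text
15.9 [ 0.43559685 -0.31716649  0.16770104] 1.0009218993223705 [-0.5872206  -0.08434238 -0.23840947]
[{'xyz': [0.4333, -0.3176, 0.0512], 'p': 0.83}] []
```

View pics/w5.png

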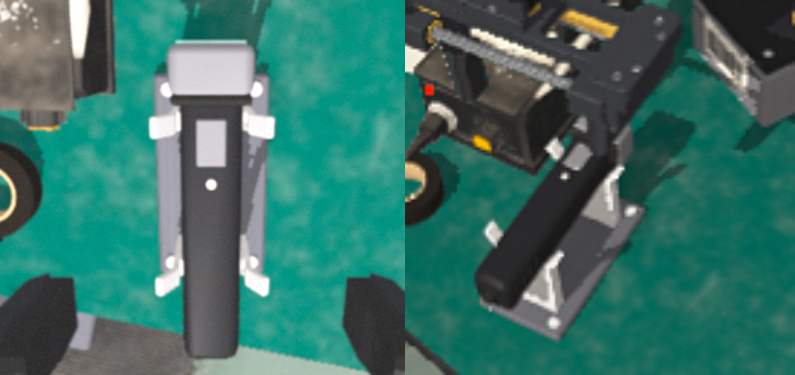

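The left half, from the wrist camera, shows the scanner straight between both pairs of fork lips, the same as before the pick. The right half, from the scene camera, shows it level on the forks. The gripper is clear of it in both.

```bash
python3 - <<'E'
from plant import r
print(r.finish_job())
E
```

```text
the job is handed in; nothing more can be done
None
```

I read the label on the taller pack and laid the scanner back in its rest, then handed the job in at about 16 s of the allowed 48. No verdict is reported.

- **Scan:** The window was held still for over 2 s at a computed 99.9 mm from the label, with the aim within 1 mm of the middle. These figures rest on my own fit of the pack's pose, where the two cameras differed by up to 5 mm. The vision networks' label positions also scattered by several millimetres. The window stayed about 10 cm from the tall pack, farther from the low one, and the wrist showed no contact force.
- **Return:** Lowering the scanner into the forks gave about 8 N of upward force at the same height it was picked from. I eased off, opened the gripper fully and withdrew 12 cm. The last wrist and scene pictures show it level and centred between both pairs of fork lips. The detected position is about 2 mm from where the networks first put it, within their error.
- **Other items:** The arm's path stayed clear of the other things on the bench. I did not re-measure their positions at the end.

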